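Show the tall tea cup to the inspection camera

TASK

Pick the tall tea cup out of the washed dishes on the draining tray and show its inside to the inspection camera: hold it in the air with its open mouth squarely facing the lens, centred on the line of sight and 12 cm from the lens. Leave the other dishes and things where they are and do not touch the camera. Finish while still holding the cup there, steady in the gripper; do not put it down or let go.

Things in the scene. Friction and masses are not known exactly. Their poses are not given: they have to be found in the camera images.
- tall_cup_center (a point): centre, half-way up, of the tall tea cup: white ceramic, straight and round, 58 mm across, 95 mm tall, 0.2 kg, standing mouth down in the tray, in any of the three places of the row. z axis: from mouth to foot (up at the start). The wall is straight from the mouth to 83 mm, then narrows to the 44 mm foot. It is the tallest dish there; nothing stands beside it towards the tray's long sides
- tall_cup_mouth (a point): centre of the tall cup's open mouth, in the plane of its rim, on its axis, 47.5 mm from its centre (below it at the start); same axes as the centre
- lens (a point): centre of the front glass of the inspection camera's lens: round, black, 54 mm across, on a white head 66 x 92 x 58 mm; 110 mm above the counter. Its z axis is the line of sight, out of the lens, rising 50 degrees above level (40 degrees from vertical) and, seen from above, pointing back to the robot's side along the stand's own -x
- view (a point): the point on the line of sight 120 mm out of the lens, about 202 mm above the counter, where the centre of the cup's mouth belongs; same axes as the lens. With the cup shown correctly the foot lies farther out along the line of sight than the mouth, so that the cup's z axis runs along the lens's z axis.
- cam: the camera's fixed stand: dark steel base plate 140 x 120 x 12 mm, with two brackets, 110 mm high, that carry the head between them. The plate reaches from 30 to 170 mm along its own +x from its origin, the lens lies 80 mm along that +x; z up. It stands left or right of centre, the tray on the other side
- tray: fixed shallow dark steel draining tray, 180 mm (x) by 330 mm (y), rim 14 mm high, floor 5 mm thick; origin at the centre of its underside, z up. Three dishes stand on it in a row along its y axis, about 105 mm apart, up to 20 mm off the line
- short_cup_center (a point): centre of the short cup, same white ceramic and 58 mm across but 58 mm tall, upside down in the tray; leave it
- bowl_center (a point): centre of the small sauce bowl, white ceramic, 80 mm across the mouth and 40 mm tall, upside down in the tray; leave it
- pump: amber pump bottle, 62 mm across, about 190 mm tall, at the far side near the middle; origin under its base; leave it
- soap: white bottle, 64 mm across, 170 mm tall, at the left side; origin under its base; leave it
- jar: glass jar with a steel cap, 70 mm across, 90 mm tall, at the right side; origin under its base; leave it
- brush: flat sauce brush with a wooden handle, lying at the front right; leave it
- spoon: serving spoon lying at the front left; leave it

How it is judged (in metres and radians):
On the way:
1. the tall cup is lifted clear of the tray in the gripper (height (world z) of tall_cup_center above 0.09 m and contact force between tall_cup and the fingers above 1 N and contact force between tall_cup and tray below 0.2 N), for 0.2 s.
At the end, for the whole second after the job is handed in: the tall cup is held in the fingers alone, still (under 3 cm/s), the centre of its mouth within 30 mm of the point 120 mm out on the lens's line of sight, its axis within 0.26 rad (15 degrees) of the line of sight with the mouth towards the lens (distance between tall_cup_mouth and view below 0.03 m and angle between the z axis of tall_cup_center and the z axis of lens, either way round below 0.26 rad and z of tall_cup_center in the frame of lens above 0.11 m and contact force between tall_cup and the fingers above 1 N and contact force between tall_cup and cam below 0.2 N and contact force between tall_cup and tray below 0.2 N and linear speed of tall_cup below 0.03 m/s); the arm keeps its last pose, push and grip.
It fails at once if another dish or thing is moved by more than 3 cm (distance of any of short_cup_center, bowl_center, pump, soap, brush, spoon, jar from where it was at the start of the episode above 0.03 m).
It fails at once if the camera is touched with more than 3 N (contact force between cam and anything else above 3 N).
It also fails if it takes over 32 s, if anything falls off the work surface, if the arm or the gripper's body presses on something with over 40 N, if the wrist force passes 120 N, or if a joint passes its speed limit or range.

ROBOT

A 6-joint arm with a two-finger parallel gripper is mounted at the origin on the work surface. World frame = base frame: x ahead of the robot, y to its left, z up, the work surface at z = 0. Lengths are in m, angles in degrees, forces in N, time in s.
With the tool pointing down it reaches from about 0.35 to 0.875 m from the base axis. Payload 4.2 kg.
Tool frame: the origin (TCP) lies midway between the tips of the shut fingers; the grasp point (between the pads) lies 19 mm behind it; z points along the fingers, y is the line along which they close (so a half turn about z gives the same grasp; the last joint's range is limited). The gripper opens to 87 mm and grips with 3 to 60 N. Pads are 19 mm wide; open, the fingers measure 117 mm over their backs; the gripper's body (75 mm by 190 mm) begins 51 mm behind the grasp point.
Start: joints at [-55.313, 22.042, 0.453, 0, -68.411, -14.817], TCP at [0.212, -0.588, 0.223] pointing down, gripper open.
Joint ranges: [-179.83, 179.83], [-69.29, 118.12], [-61.27, 80.66], [-181.25, 117.63], [-171.15, -9.14], [-177.46, 177.46]. Speed limits (degrees/s): [159.86, 159.86, 180, 180, 180, 180].

INTERFACE

Orientations are given as a 3x3 rotation matrix whose columns are the frame's x, y, z axes.
In Python, from station import sense, capture, camera_params, finish_job gives the robot as it stands.
- The arm moves only by the tool drive_tool, never from a script. Its argument "rows" is a list of rows, each an object of numbers: "tx", "ty", "tz": the shift along the tool's x, y, z in cm; "ax", "ay", "az": the turn, a rotation vector about the tool's x, y, z in rad; "claw": the finger opening in cm, from 0 to 8.7. In form: [{"tx": .., "ty": .., "tz": .., "ax": .., "ay": .., "az": .., "claw": ..}, ...]. A call has 1 to 10 rows; each row shifts and turns the commanded pose from where the row before left it, along the tool's axes as they then stand; what a row does not reach is not made up. A row lasts 1/12 s, in which the tool goes at most 41.7 mm and 7.16 degrees, less where a joint would pass 70% of its speed; a pose out of reach is approached as far as the arm can. A call with a gripper value outside its range is refused whole. The fingers move at their own pace and stop on an object; the grip force is fixed at half the most. Time passes only in rows, so rows that do not move let the fingers close. It gives the time, the measured TCP pose, the force, the opening and the grip force at its end, in the units of the state.
- sense(): the state, without advancing time (a new reading comes with each control period).
- capture(name): name is "scene" or "side" or "wrist"; returns (picture, depth): 480x640x3 uint8, red, green, blue; 480x640 float32, m along the optical axis (not along the pixel's ray), 0 where there is no reading.
- camera_params(name): a dict with "intrinsics" (3x3 intrinsics, pixels), "R" (3x3) and "t" (3): a world point X has camera coordinates R X + t; the wrist camera has in their place "tool_from_camera" (4x4, takes a point from camera to tool coordinates, whose origin is the TCP and whose axes are the flange's). Camera axes: x right, y down, z forward; pixel columns grow to the right and rows downward; lengths in m; the calibration is good to about 2 mm. A picture is of the moment at which its call begins: read the wrist's pose just before it. camera_params takes no time and is no camera call.
- finish_job(): hands the job in; it is judged then, once.
The state is a dict: "time_s": time; "joints": joint angles; "joint_velocities": joint speeds; "effort": joint torques, N m; "tcp_pos": TCP position; "ee_rot": TCP orientation; "wrist_force": force on the tool from outside, world axes, zero at the start; "moment": the same for the moment, N m; "gripper_width": opening from 0.0 (shut) to 1.0 (fully open); "gripper_force": force on a finger pad.
Only numpy, scipy, OpenCV 4.12 (cv2) and the standard library are available. Lean on these libraries where they do the work, as an engineer would, in place of code of your own. Each camera call takes 0.05 s, during which the arm holds its last target. There are 200 camera calls.

## Working session

There is one attempt and no reset: what is moved stays moved. The work goes in short steps, Python scripts to look and compute and a tool call to move; the robot and the scene stay as the last step left them, time stands still between calls to the robot, and variables do not carry over. Pictures are saved under pics/ and viewed, at most 10 in all, crops included, and the job is handed in when it is done.

Besides the shell and the picture viewer there is one more tool, called by a JSON object that holds its "api" and its "payload", one argument or row to a line. drive_tool: Moves the arm, as the interface text tells. Its arguments: {"type":"object","properties":{"rows":{"type":"array"}},"required":["rows"]}

```bash
mkdir -p pics; python3 - <<'E'
from station import *
import cv2, numpy as np
for n in ("scene","side"):
    p,d=capture(n); np.savez(n+".npz",p=p,d=d); cv2.imwrite(f"pics/{n}0.png",p[...,::-1])
    c=camera_params(n); print(n,{k:np.round(v,3).tolist() for k,v in c.items()})
print(camera_params("wrist"))
s=sense();print(s)
E
```

```text
scene {'intrinsics': [[464.236, 0.0, 316.983], [0.0, 464.236, 233.788], [0.0, 0.0, 1.0]], 'R': [[0.381, 0.925, -0.016], [0.594, -0.257, -0.762], [-0.709, 0.281, -0.647]], 't': [-0.197, -0.221, 1.799]}
side {'intrinsics': [[531.649, 0.0, 329.359], [0.0, 531.649, 249.398], [0.0, 0.0, 1.0]], 'R': [[-0.727, -0.687, -0.003], [-0.42, 0.448, -0.789], [0.543, -0.572, -0.614]], 't': [0.409, 0.354, 1.368]}
{'intrinsics': array([[398.42706341,   0.        , 315.71287788],
       [  0.        , 398.42706341, 238.3564919 ],
       [  0.        ,   0.        ,   1.        ]]), 'tool_from_camera': array([[ 6.57713945e-04, -9.52748224e-01, -3.03760413e-01,
         8.37169938e-02],
       [ 9.99999782e-01,  6.42760212e-04,  1.49213490e-04,
        -4.39678356e-04],
       [ 5.30822194e-05, -3.03760445e-01,  9.52748440e-01,
        -1.62766549e-01],
       [ 0.00000000e+00,  0.00000000e+00,  0.00000000e+00,
         1.00000000e+00]])}
{'time_s': 0.1, 'joints': array([-5.53149891e+01,  2.20882691e+01,  3.87287757e-01, -2.24142442e-02,
       -6.84112091e+01, -1.48178177e+01]), 'joint_velocities': array([ 0.02833246, -0.09388446,  0.24324837,  0.08948889,  0.07931028,
       -0.03758016]), 'effort': array([-3.46279312e-04, -3.91691101e+01,  1.87933302e+01,  4.23191518e+00,
        1.34543009e-02, -7.64612105e-05]), 'tcp_pos': array([ 0.21223584, -0.58729474,  0.22155416]), 'ee_rot': array([[-9.40531837e-01, -3.39704577e-01, -8.15148880e-04],
       [-3.39705522e-01,  9.40530093e-01,  1.81710548e-03],
       [ 1.49393004e-04,  1.98595613e-03, -9.99998017e-01]]), 'wrist_force': array([-0.28614115, -0.2218516 , -0.57614897]), 'moment': array([-0.01634192,  0.01524973, -0.03381062]), 'gripper_force': 0.0, 'gripper_width': 0.9990615501085446}
```

View pics/scene0.png

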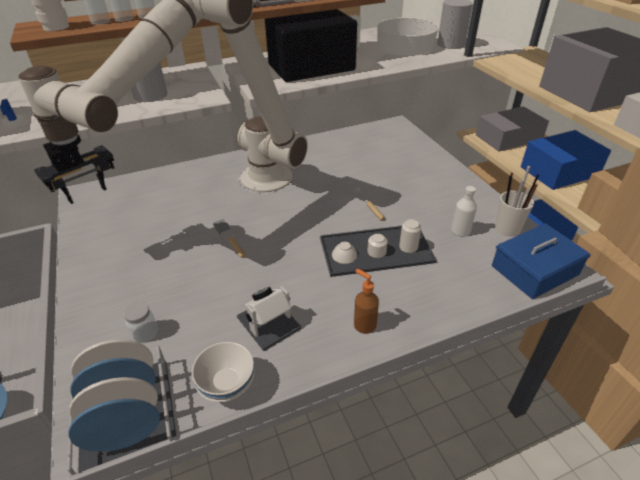

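View pics/side0.png

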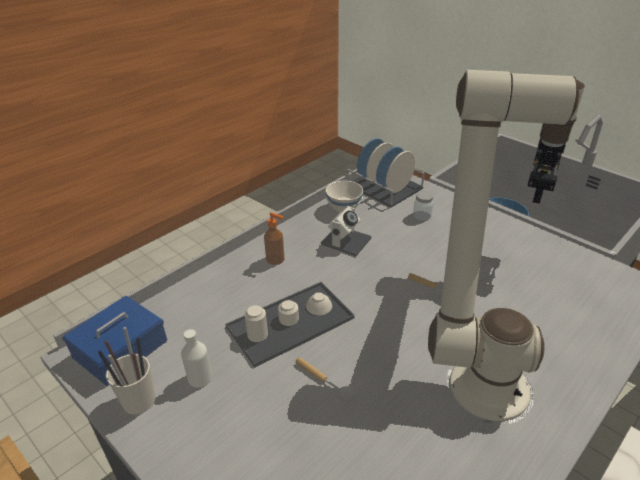

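The scene view shows the tall cup at about (410,236), at the left end of the tray, with the camera stand at (268,312). In the side view the cup is at (256,322), the lens at (351,217) and the plate at (346,241). Next I'll turn these into positions.

```bash
cat > h.py <<'E'
import numpy as np, cv2
from station import *
def cloud(n):
    f=np.load(n+".npz"); c=camera_params(n); d=f["d"]; K=c["intrinsics"]
    v,u=np.mgrid[:480,:640]
    P=np.stack([(u-K[0,2])*d/K[0,0],(v-K[1,2])*d/K[1,1],d],-1)
    return (P-c["t"])@c["R"],f["p"].astype(int),d>0
E
python3 - <<'E'
from h import *
Q=[];C=[]
for n in("scene","side"):
    W,p,m=cloud(n); Q.append(W[m]);C.append(p[m])
    for uv in {"scene":[(410,226),(410,245),(268,312),(377,240),(344,250)],"side":[(256,310),(256,325),(351,217),(346,241)]}[n]:
        print(n,uv,W[uv[1],uv[0]].round(3),p[uv[1],uv[0]])
for n,W,c in zip(("scene","side"),Q,C):
    b=c.sum(1)
    # tray region dishes
    s=(W[:,2]>.075)&(W[:,2]<.13)&(W[:,0]>.35)&(W[:,0]<.9)&(W[:,1]>-.1)&(W[:,1]<.5)
    print(n,"tall pts",s.sum(),W[s].min(0).round(3),W[s].max(0).round(3),W[s].mean(0).round(3))
    t=s&(W[:,2]>.088); print("top",t.sum(),W[t].mean(0).round(3))
    # tray dark, low
    d=(b<210)&(W[:,2]<.03)&(W[:,2]>0.002)&(W[:,0]>.35)&(W[:,0]<1.1)
    for nm,l,h in(("tray",-.08,.5),("plate",-.5,-.08)):
        q=W[d&(W[:,1]>l)&(W[:,1]<h)]
        if len(q)>20: print(n,nm,len(q),np.round(q.mean(0),3),cv2.minAreaRect(q[:,:2].astype(np.float32)))
# top-down map
W=np.vstack(Q);c=np.vstack(C)
s=(W[:,2]<.3)&(W[:,2]>-.02)
W,c=W[s],c[s];o=np.argsort(W[:,2]);W,c=W[o],c[o]
img=np.zeros((600,800,3),np.uint8)
u=((.5-W[:,1])*800).astype(int);v=((1.0-W[:,0])*800).astype(int)
k=(u>=0)&(u<800)&(v>=0)&(v<600)
img[v[k],u[k]]=c[k][:,::-1]
img=cv2.dilate(img,np.ones((3,3)));cv2.imwrite("pics/top.png",img)
E
```

```text
scene (410, 226) [0.58  0.28  0.099] [191 180 169]
scene (410, 245) [0.594 0.28  0.033] [132 123 114]
scene (268, 312) [ 0.726 -0.217  0.092] [157 151 144]
scene (377, 240) [0.56  0.181 0.061] [191 180 169]
scene (344, 250) [0.543 0.079 0.042] [170 161 149]
side (256, 310) [0.567 0.286 0.099] [204 194 173]
side (256, 325) [0.547 0.306 0.07 ] [118 115 103]
side (351, 217) [ 0.666 -0.216  0.109] [81 83 83]
side (346, 241) [ 0.676 -0.205  0.009] [62 62 61]
scene tall pts 1537 [ 0.541 -0.009  0.075] [0.9  0.5  0.13] [0.724 0.307 0.097]
top 1075 [0.712 0.277 0.103]
scene tray 2336 [0.596 0.212 0.009] ((0.6573337912559509, 0.2690698802471161), (0.5291461944580078, 0.4072069227695465), 81.1903305053711)
scene plate 1162 [ 0.743 -0.274  0.012] ((0.7423697113990784, -0.3529478907585144), (0.17679545283317566, 0.40715932846069336), 25.349742889404297)
side tall pts 1105 [ 0.528 -0.002  0.075] [0.895 0.5   0.13 ] [0.665 0.311 0.097]
top 824 [0.659 0.302 0.102]
side tray 842 [0.556 0.212 0.009] ((0.5840038657188416, 0.23668219149112701), (0.3795858919620514, 0.48194652795791626), 7.437134742736816)
side plate 298 [ 0.709 -0.252  0.01 ] ((0.7223779559135437, -0.3329620957374573), (0.13245803117752075, 0.38690492510795593), 16.444791793823242)
```

View pics/top.png

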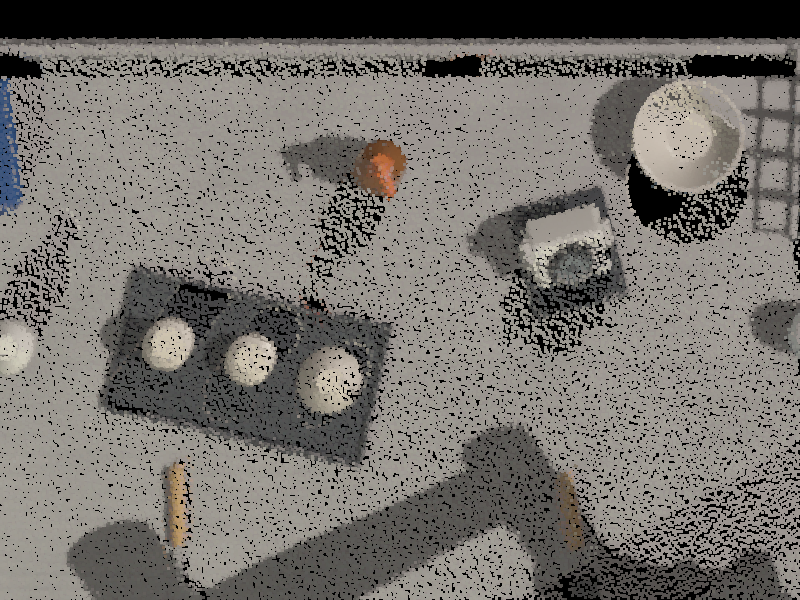

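The map shows the tall cup at about (168,344), which is x≈0.57, y≈0.29. The lens is at about (573,263), and both the tray and the stand are turned by about 13–15°. I'll refine these values from the points.

```bash
cat >> h.py <<'E'
np.set_printoptions(suppress=True,precision=4)
def circ(P,r,x0):
    from scipy.optimize import least_squares
    return least_squares(lambda c:np.hypot(*(P-c).T)-r,x0,loss="soft_l1",f_scale=.002).x
E
python3 - <<'E'
from h import *
Q=[];C=[]
for n in("scene","side"):
    W,p,m=cloud(n); Q.append(W[m]);C.append(p[m])
    w=W[m];b=p[m].sum(1)
    s=(np.hypot(w[:,0]-.57,w[:,1]-.29)<.045)&(w[:,2]>.03)&(w[:,2]<.082)
    t=(np.hypot(w[:,0]-.57,w[:,1]-.29)<.045)&(w[:,2]>.096)
    print(n,"cup",s.sum(),circ(w[s][:,:2],.029,[.57,.29]),"top",w[t].mean(0),w[t].max(0))
    d=(b<230)&(w[:,2]>.006)&(w[:,2]<.018)&(np.hypot(w[:,0]-.69,w[:,1]+.21)<.11)
    print("plate",d.sum(),cv2.minAreaRect(w[d][:,:2].astype(np.float32)))
    h=(w[:,2]>.075)&(w[:,2]<.2)&(np.hypot(w[:,0]-.69,w[:,1]+.21)<.09)
    # lens disc: dark neutral points on head
    L=h&(b<300); q=w[L]; print("lens dark",L.sum(),q.mean(0),np.median(q,0))
    hh=w[h&(b>330)]; 
    r=cv2.minAreaRect(hh[:,:2].astype(np.float32)); print("head",len(hh),r)
w=np.vstack(Q);b=np.vstack(C).sum(1)
d=(b<230)&(w[:,2]>.006)&(w[:,2]<.018)&(np.hypot(w[:,0]-.69,w[:,1]+.21)<.11)
print("both plate",cv2.minAreaRect(w[d][:,:2].astype(np.float32)))
d=(b<230)&(w[:,2]>.002)&(w[:,2]<.018)&(np.hypot(w[:,0]-.545,w[:,1]-.19)<.2)
print("tray",cv2.minAreaRect(w[d][:,:2].astype(np.float32)))
E
```

```text
scene cup 239 [0.5697 0.2896] top [0.5733 0.2869 0.1004] [0.5961 0.3074 0.1056]
plate 981 ((0.6876366138458252, -0.21165654063224792), (0.13905870914459229, 0.1199202612042427), 13.741839408874512)
lens dark 193 [ 0.6905 -0.2244  0.1102] [ 0.688  -0.2231  0.1167]
head 957 ((0.6909789443016052, -0.21198788285255432), (0.09067549556493759, 0.11128252744674683), 15.4578275680542)
side cup 273 [0.5695 0.2895] top [0.5673 0.2918 0.0997] [0.5896 0.315  0.1042]
plate 236 ((0.681207001209259, -0.20499202609062195), (0.13733750581741333, 0.11343125998973846), 13.397431373596191)
lens dark 152 [ 0.6663 -0.1953  0.1035] [ 0.6664 -0.1965  0.1045]
head 307 ((0.6848200559616089, -0.20749981701374054), (0.08097139745950699, 0.11334874480962753), 4.766160488128662)
both plate ((0.6851855516433716, -0.20986787974834442), (0.14281852543354034, 0.12476115673780441), 13.397430419921875)
tray ((0.5410510301589966, 0.1942395716905594), (0.33783188462257385, 0.19109812378883362), 77.53215789794922)
```

{"api": "drive_tool", "payload": {
  "rows": [
    {"tx": -2.64, "ty": 2.93, "claw": 8.7},
    {"tx": -2.64, "ty": 2.93, "claw": 8.7},
    {"tx": -2.64, "ty": 2.93, "claw": 8.7},
    {"tx": -2.64, "ty": 2.93, "claw": 8.7},
    {"tx": -2.64, "ty": 2.93, "claw": 8.7},
    {"tx": -2.64, "ty": 2.93, "claw": 8.7},
    {"tx": -2.64, "ty": 2.93, "claw": 8.7},
    {"tx": -2.64, "ty": 2.93, "claw": 8.7}
  ]
}}

```text
invalid input at $.rows[0]: expected keys tx, ty, tz, ax, ay, az, claw
```

{"api": "drive_tool", "payload": {
  "rows": [
    {"tx": -2.64, "ty": 2.93, "claw": 8.7},
    {"tx": -2.64, "ty": 2.93, "claw": 8.7},
    {"tx": -2.64, "ty": 2.93, "claw": 8.7},
    {"tx": -2.64, "ty": 2.93, "claw": 8.7},
    {"tx": -2.64, "ty": 2.93, "claw": 8.7},
    {"tx": -2.64, "ty": 2.93, "claw": 8.7},
    {"tx": -2.64, "ty": 2.93, "claw": 8.7},
    {"tx": -2.64, "ty": 2.93, "claw": 8.7}
  ]
}}

```text
invalid input at $.rows[0]: expected keys tx, ty, tz, ax, ay, az, claw
```

{"api": "drive_tool", "payload": {
  "rows": [
    {"tx": -2.64, "ty": 2.93, "claw": 8.7},
    {"tx": -2.64, "ty": 2.93, "claw": 8.7},
    {"tx": -2.64, "ty": 2.93, "claw": 8.7},
    {"tx": -2.64, "ty": 2.93, "claw": 8.7},
    {"tx": -2.64, "ty": 2.93, "claw": 8.7},
    {"az": -0.12, "claw": 8.7},
    {"az": -0.12, "claw": 8.7},
    {"az": -0.12, "claw": 8.7},
    {"az": -0.12, "claw": 8.7},
    {"az": -0.12, "claw": 8.7}
  ]
}}

```text
invalid input at $.rows[0]: expected keys tx, ty, tz, ax, ay, az, claw
```

{"api": "drive_tool", "payload": {
  "rows": [
    {"az": -0.12, "claw": 8.7},
    {"az": -0.12, "claw": 8.7},
    {"az": -0.12, "claw": 8.7},
    {"az": -0.04, "claw": 8.7},
    {"claw": 8.7},
    {"claw": 8.7}
  ]
}}

```text
invalid input at $.rows[0]: expected keys tx, ty, tz, ax, ay, az, claw
```

```bash
cat >> h.py <<'E'
from scipy.spatial.transform import Rotation as Ro
def to(pos,R,p=True):
    s=sense();Rc=s["ee_rot"]
    print("t",s["time_s"],"tcp",s["tcp_pos"],"j",s["joints"].round(1),"w",s["gripper_width"],"gf",s["gripper_force"],"F",s["wrist_force"])
    print("shift cm",Rc.T@(np.array(pos)-s["tcp_pos"])*100,"rot",Ro.from_matrix(Rc.T@R).as_rotvec())
E
python3 - <<'E'
from h import *
a=np.radians(167.5);y=np.array([np.cos(a),np.sin(a),0]);z=np.array([0,0,-1.]);x=np.cross(y,z)
to([.5696,.2896,.05],np.c_[x,y,z])
W,_,_=cloud("scene")
s=sense();p,d=capture("wrist")
c=camera_params("wrist");K=c["intrinsics"];T=c["tool_from_camera"]
v,u=np.mgrid[:480,:640]
P=np.stack([(u-K[0,2])*d/K[0,0],(v-K[1,2])*d/K[1,1],d],-1)
w=(P@T[:3,:3].T+T[:3,3])@s["ee_rot"].T+s["tcp_pos"]
w=w[d>0]
k=np.hypot(w[:,0]-.57,w[:,1]-.29)<.05
q=w[k&(w[:,2]>.03)&(w[:,2]<.08)];t=w[k&(w[:,2]>.09)&(w[:,2]<.11)]
print(len(q),len(t),circ(q[:,:2],.029,[.57,.29]) if len(q)>20 else"",t.mean(0),t.min(0),t.max(0))
cv2.imwrite("pics/w1.png",p[...,::-1])
E
```

```text
t 0.1 tcp [ 0.2122 -0.5873  0.2216] j [-55.3  22.1   0.4  -0.  -68.4 -14.8] w 0.9990615501085446 gf 0.0 F [-0.2861 -0.2219 -0.5761]
shift cm [-63.4024  70.3007  17.2856] rot [ 0.0019  0.0009 -1.006 ]<stdin>:13: RuntimeWarning: Mean of empty slice.
  ret = um.true_divide(
Traceback (most recent call last):
ValueError: zero-size array to reduction operation minimum which has no identity
```

All seven keys are required in every row, so the moves were refused and nothing moved. I'll resend them in full.

{"api": "drive_tool", "payload": {
  "rows": [
    {"tx": -2.64, "ty": 2.93, "tz": 0, "ax": 0, "ay": 0, "az": 0, "claw": 8.7},
    {"tx": -2.64, "ty": 2.93, "tz": 0, "ax": 0, "ay": 0, "az": 0, "claw": 8.7},
    {"tx": -2.64, "ty": 2.93, "tz": 0, "ax": 0, "ay": 0, "az": 0, "claw": 8.7},
    {"tx": -2.64, "ty": 2.93, "tz": 0, "ax": 0, "ay": 0, "az": 0, "claw": 8.7},
    {"tx": -2.64, "ty": 2.93, "tz": 0, "ax": 0, "ay": 0, "az": 0, "claw": 8.7},
    {"tx": -2.64, "ty": 2.93, "tz": 0, "ax": 0, "ay": 0, "az": 0, "claw": 8.7},
    {"tx": -2.64, "ty": 2.93, "tz": 0, "ax": 0, "ay": 0, "az": 0, "claw": 8.7},
    {"tx": -2.64, "ty": 2.93, "tz": 0, "ax": 0, "ay": 0, "az": 0, "claw": 8.7}
  ]
}}

```text
time_s: 0.82
tcp_pos: [0.3315, -0.2937, 0.2225]
ee_rot: [[-0.941, -0.34, 0.0], [-0.34, 0.941, 0.0], [-0.0, 0.0, -1.0]]
wrist_force: [1.4, 0.2, 0.8]
gripper_width: 0.999
gripper_force: 0.0
```

{"api": "drive_tool", "payload": {
  "rows": [
    {"tx": -2.64, "ty": 2.93, "tz": 0, "ax": 0, "ay": 0, "az": 0, "claw": 8.7},
    {"tx": -2.64, "ty": 2.93, "tz": 0, "ax": 0, "ay": 0, "az": 0, "claw": 8.7},
    {"tx": -2.64, "ty": 2.93, "tz": 0, "ax": 0, "ay": 0, "az": 0, "claw": 8.7},
    {"tx": -2.64, "ty": 2.93, "tz": 0, "ax": 0, "ay": 0, "az": 0, "claw": 8.7},
    {"tx": -2.64, "ty": 2.93, "tz": 0, "ax": 0, "ay": 0, "az": 0, "claw": 8.7},
    {"tx": -2.64, "ty": 2.93, "tz": 0, "ax": 0, "ay": 0, "az": 0, "claw": 8.7},
    {"tx": -2.64, "ty": 2.93, "tz": 0, "ax": 0, "ay": 0, "az": 0, "claw": 8.7},
    {"tx": -2.64, "ty": 2.93, "tz": 0, "ax": 0, "ay": 0, "az": 0, "claw": 8.7}
  ]
}}

```text
time_s: 1.48
tcp_pos: [0.4504, -0.0013, 0.2227]
ee_rot: [[-0.94, -0.34, 0.0], [-0.34, 0.94, 0.0], [-0.0, 0.0, -1.0]]
wrist_force: [1.1, -0.4, -0.1]
gripper_width: 1.0
gripper_force: 0.0
```

{"api": "drive_tool", "payload": {
  "rows": [
    {"tx": -2.64, "ty": 2.93, "tz": 0, "ax": 0, "ay": 0, "az": 0, "claw": 8.7},
    {"tx": -2.64, "ty": 2.93, "tz": 0, "ax": 0, "ay": 0, "az": 0, "claw": 8.7},
    {"tx": -2.64, "ty": 2.93, "tz": 0, "ax": 0, "ay": 0, "az": 0, "claw": 8.7},
    {"tx": -2.64, "ty": 2.93, "tz": 0, "ax": 0, "ay": 0, "az": 0, "claw": 8.7},
    {"tx": -2.64, "ty": 2.93, "tz": 0, "ax": 0, "ay": 0, "az": 0, "claw": 8.7},
    {"tx": 0, "ty": 0, "tz": 0, "ax": 0, "ay": 0, "az": -0.12, "claw": 8.7},
    {"tx": 0, "ty": 0, "tz": 0, "ax": 0, "ay": 0, "az": -0.12, "claw": 8.7},
    {"tx": 0, "ty": 0, "tz": 0, "ax": 0, "ay": 0, "az": -0.12, "claw": 8.7},
    {"tx": 0, "ty": 0, "tz": 0, "ax": 0, "ay": 0, "az": -0.12, "claw": 8.7},
    {"tx": 0, "ty": 0, "tz": 0, "ax": 0, "ay": 0, "az": -0.12, "claw": 8.7}
  ]
}}

```text
time_s: 2.32
tcp_pos: [0.5244, 0.1794, 0.222]
ee_rot: [[-0.579, -0.815, -0.001], [-0.815, 0.579, -0.0], [0.001, 0.001, -1.0]]
wrist_force: [-0.5, -0.1, -0.6]
gripper_width: 1.004
gripper_force: 0.0
```

{"api": "drive_tool", "payload": {
  "rows": [
    {"tx": 0, "ty": 0, "tz": 0, "ax": 0, "ay": 0, "az": -0.12, "claw": 8.7},
    {"tx": 0, "ty": 0, "tz": 0, "ax": 0, "ay": 0, "az": -0.12, "claw": 8.7},
    {"tx": 0, "ty": 0, "tz": 0, "ax": 0, "ay": 0, "az": -0.12, "claw": 8.7},
    {"tx": 0, "ty": 0, "tz": 0, "ax": 0, "ay": 0, "az": -0.04, "claw": 8.7},
    {"tx": 0, "ty": 0, "tz": 0, "ax": 0, "ay": 0, "az": 0, "claw": 8.7},
    {"tx": 0, "ty": 0, "tz": 0, "ax": 0, "ay": 0, "az": 0, "claw": 8.7}
  ]
}}

```text
time_s: 2.82
tcp_pos: [0.5245, 0.1793, 0.2223]
ee_rot: [[-0.223, -0.975, -0.0], [-0.975, 0.223, -0.0], [0.0, 0.0, -1.0]]
wrist_force: [0.5, 0.7, -0.2]
gripper_width: 1.003
gripper_force: 0.0
```

```bash
python3 - <<'E'
from h import *
a=np.radians(167.5);y=np.array([np.cos(a),np.sin(a),0]);z=np.array([0,0,-1.]);x=np.cross(y,z)
to([.5696,.2896,.045],np.c_[x,y,z])
s=sense();p,d=capture("wrist")
c=camera_params("wrist");K=c["intrinsics"];T=c["tool_from_camera"]
v,u=np.mgrid[:480,:640]
P=np.stack([(u-K[0,2])*d/K[0,0],(v-K[1,2])*d/K[1,1],d],-1)
w=(P@T[:3,:3].T+T[:3,3])@s["ee_rot"].T+s["tcp_pos"]
w=w[d>0]
k=np.hypot(w[:,0]-.57,w[:,1]-.29)<.05
q=w[k&(w[:,2]>.03)&(w[:,2]<.08)];t=w[k&(w[:,2]>.09)&(w[:,2]<.11)]
print(len(q),len(t))
if len(q)>20:print(circ(q[:,:2],.029,[.57,.29]))
if len(t)>20:print(t.mean(0),t.min(0),t.max(0))
cv2.imwrite("pics/w1.png",p[...,::-1])
E
```

```text
t 2.8167 tcp [0.5245 0.1793 0.2223] j [ 35.6  15.2  -9.6  -0.  -65.2 -48.5] w 1.0026665841273945 gf 0.0 F [ 0.4629  0.696  -0.2452]
shift cm [-11.7641  -1.9345  17.727 ] rot [ 0.0004 -0.0003 -0.0071]
1481 637
[0.5716 0.2912]
[0.5682 0.2782 0.0949] [0.5453 0.2623 0.09  ] [0.5892 0.3166 0.102 ]
```

View pics/w1.png

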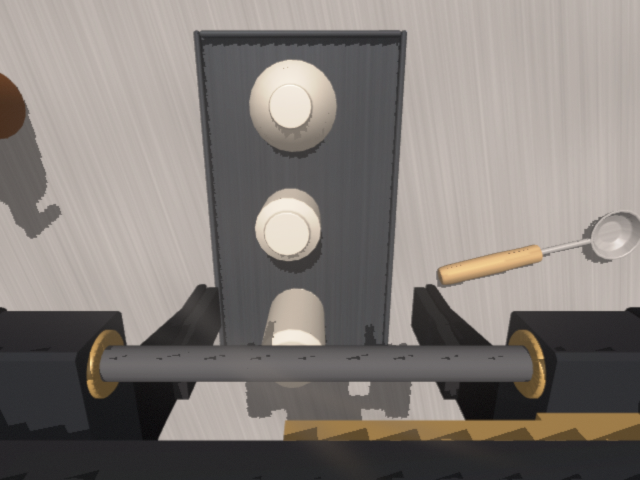

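The wrist view has the tall cup at (297,335), under the gripper bar, with the short cup at (288,232) and the bowl at (292,108). The fingers straddle the tray's width. Next I'll move over the cup and descend.

{"api": "drive_tool", "payload": {
  "rows": [
    {"tx": -3.96, "ty": -0.67, "tz": 0, "ax": 0, "ay": 0, "az": -0.007, "claw": 8.7},
    {"tx": -3.96, "ty": -0.67, "tz": 0, "ax": 0, "ay": 0, "az": 0, "claw": 8.7},
    {"tx": -3.96, "ty": -0.67, "tz": 0, "ax": 0, "ay": 0, "az": 0, "claw": 8.7},
    {"tx": 0, "ty": 0, "tz": 0, "ax": 0, "ay": 0, "az": 0, "claw": 8.7},
    {"tx": 0, "ty": 0, "tz": 3, "ax": 0, "ay": 0, "az": 0, "claw": 8.7},
    {"tx": 0, "ty": 0, "tz": 3, "ax": 0, "ay": 0, "az": 0, "claw": 8.7},
    {"tx": 0, "ty": 0, "tz": 3, "ax": 0, "ay": 0, "az": 0, "claw": 8.7},
    {"tx": 0, "ty": 0, "tz": 0, "ax": 0, "ay": 0, "az": 0, "claw": 8.7}
  ]
}}

```text
time_s: 3.53
tcp_pos: [0.5663, 0.2886, 0.1254]
ee_rot: [[-0.217, -0.976, -0.012], [-0.976, 0.218, -0.007], [0.009, 0.01, -1.0]]
wrist_force: [-0.6, 0.1, -1.6]
gripper_width: 0.999
gripper_force: 0.0
```

{"api": "drive_tool", "payload": {
  "rows": [
    {"tx": 0, "ty": 0, "tz": 0, "ax": 0, "ay": 0, "az": 0, "claw": 8.7},
    {"tx": 0, "ty": 0, "tz": 0, "ax": 0, "ay": 0, "az": 0, "claw": 8.7}
  ]
}}

```text
time_s: 3.7
tcp_pos: [0.5714, 0.2915, 0.1344]
ee_rot: [[-0.215, -0.977, 0.003], [-0.977, 0.215, 0.001], [-0.002, -0.003, -1.0]]
wrist_force: [0.4, 0.3, 0.8]
gripper_width: 1.001
gripper_force: 0.0
```

Settled. Now I'll descend 9 cm, let it settle, and close.

{"api": "drive_tool", "payload": {
  "rows": [
    {"tx": 0, "ty": 0, "tz": 2, "ax": 0, "ay": 0, "az": 0, "claw": 8.7},
    {"tx": 0, "ty": 0, "tz": 2, "ax": 0, "ay": 0, "az": 0, "claw": 8.7},
    {"tx": 0, "ty": 0, "tz": 2, "ax": 0, "ay": 0, "az": 0, "claw": 8.7},
    {"tx": 0, "ty": 0, "tz": 1.5, "ax": 0, "ay": 0, "az": 0, "claw": 8.7},
    {"tx": 0, "ty": 0, "tz": 1, "ax": 0, "ay": 0, "az": 0, "claw": 8.7},
    {"tx": 0, "ty": 0, "tz": 0.4, "ax": 0, "ay": 0, "az": 0, "claw": 8.7},
    {"tx": 0, "ty": 0, "tz": 0, "ax": 0, "ay": 0, "az": 0, "claw": 8.7},
    {"tx": 0, "ty": 0, "tz": 0, "ax": 0, "ay": 0, "az": 0, "claw": 8.7},
    {"tx": 0, "ty": 0, "tz": 0, "ax": 0, "ay": 0, "az": 0, "claw": 8.7}
  ]
}}

```text
time_s: 4.45
tcp_pos: [0.5711, 0.2916, 0.0452]
ee_rot: [[-0.215, -0.977, 0.003], [-0.977, 0.215, 0.002], [-0.002, -0.002, -1.0]]
wrist_force: [-0.2, -0.3, 0.3]
gripper_width: 1.002
gripper_force: 0.0
```

{"api": "drive_tool", "payload": {
  "rows": [
    {"tx": 0, "ty": 0, "tz": 0, "ax": 0, "ay": 0, "az": 0, "claw": 4},
    {"tx": 0, "ty": 0, "tz": 0, "ax": 0, "ay": 0, "az": 0, "claw": 4},
    {"tx": 0, "ty": 0, "tz": 0, "ax": 0, "ay": 0, "az": 0, "claw": 4},
    {"tx": 0, "ty": 0, "tz": 0, "ax": 0, "ay": 0, "az": 0, "claw": 4},
    {"tx": 0, "ty": 0, "tz": 0, "ax": 0, "ay": 0, "az": 0, "claw": 4},
    {"tx": 0, "ty": 0, "tz": 0, "ax": 0, "ay": 0, "az": 0, "claw": 4},
    {"tx": 0, "ty": 0, "tz": 0, "ax": 0, "ay": 0, "az": 0, "claw": 4}
  ]
}}

```text
time_s: 5.03
tcp_pos: [0.5704, 0.291, 0.0436]
ee_rot: [[-0.215, -0.977, 0.0], [-0.977, 0.215, 0.0], [-0.0, -0.0, -1.0]]
wrist_force: [1.1, -0.7, 0.3]
gripper_width: 0.652
gripper_force: 30.0
```

The cup is gripped: opening 57 mm at 30 N. I'll lift it.

{"api": "drive_tool", "payload": {
  "rows": [
    {"tx": 0, "ty": 0, "tz": -0.5, "ax": 0, "ay": 0, "az": 0, "claw": 4},
    {"tx": 0, "ty": 0, "tz": -1.5, "ax": 0, "ay": 0, "az": 0, "claw": 4},
    {"tx": 0, "ty": 0, "tz": -2.5, "ax": 0, "ay": 0, "az": 0, "claw": 4},
    {"tx": 0, "ty": 0, "tz": -3, "ax": 0, "ay": 0, "az": 0, "claw": 4},
    {"tx": 0, "ty": 0, "tz": -3, "ax": 0, "ay": 0, "az": 0, "claw": 4},
    {"tx": 0, "ty": 0, "tz": -3, "ax": 0, "ay": 0, "az": 0, "claw": 4},
    {"tx": 0, "ty": 0, "tz": -3, "ax": 0, "ay": 0, "az": 0, "claw": 4},
    {"tx": 0, "ty": 0, "tz": -3, "ax": 0, "ay": 0, "az": 0, "claw": 4},
    {"tx": 0, "ty": 0, "tz": -3, "ax": 0, "ay": 0, "az": 0, "claw": 4},
    {"tx": 0, "ty": 0, "tz": -2.5, "ax": 0, "ay": 0, "az": 0, "claw": 4}
  ]
}}

```text
time_s: 5.87
tcp_pos: [0.5699, 0.2907, 0.2959]
ee_rot: [[-0.215, -0.977, 0.001], [-0.977, 0.215, 0.001], [-0.001, -0.0, -1.0]]
wrist_force: [0.8, -0.1, -1.8]
gripper_width: 0.653
gripper_force: 30.0
```

{"api": "drive_tool", "payload": {
  "rows": [
    {"tx": 0, "ty": 0, "tz": 0, "ax": 0, "ay": 0, "az": 0, "claw": 4},
    {"tx": 1, "ty": -0.22, "tz": 0, "ax": 0, "ay": 0, "az": 0, "claw": 4},
    {"tx": 2.6, "ty": -0.57, "tz": 0, "ax": 0, "ay": 0, "az": 0, "claw": 4},
    {"tx": 2.6, "ty": -0.57, "tz": 0, "ax": 0, "ay": 0, "az": 0, "claw": 4},
    {"tx": 2.6, "ty": -0.57, "tz": 0, "ax": 0, "ay": 0, "az": 0, "claw": 4},
    {"tx": 2.6, "ty": -0.57, "tz": 0, "ax": 0, "ay": 0, "az": 0, "claw": 4},
    {"tx": 2.6, "ty": -0.57, "tz": 0, "ax": 0, "ay": 0, "az": 0, "claw": 4},
    {"tx": 2.6, "ty": -0.57, "tz": 0, "ax": 0, "ay": 0, "az": 0, "claw": 4},
    {"tx": 2.6, "ty": -0.57, "tz": 0, "ax": 0, "ay": 0, "az": 0, "claw": 4},
    {"tx": 2.6, "ty": -0.57, "tz": 0, "ax": 0, "ay": 0, "az": 0, "claw": 4}
  ]
}}

```text
time_s: 6.7
tcp_pos: [0.5681, 0.0656, 0.2911]
ee_rot: [[-0.216, -0.976, -0.005], [-0.976, 0.216, -0.001], [0.002, 0.005, -1.0]]
wrist_force: [0.8, 0.1, -1.7]
gripper_width: 0.65
gripper_force: 30.0
```

{"api": "drive_tool", "payload": {
  "rows": [
    {"tx": 2.6, "ty": -0.57, "tz": 0, "ax": 0, "ay": 0, "az": 0, "claw": 4},
    {"tx": 2.6, "ty": -0.57, "tz": 0, "ax": 0, "ay": 0, "az": 0, "claw": 4},
    {"tx": 2.6, "ty": -0.57, "tz": 0, "ax": 0, "ay": 0, "az": 0, "claw": 4},
    {"tx": 2.6, "ty": -0.57, "tz": 0, "ax": 0, "ay": 0, "az": 0, "claw": 4},
    {"tx": 2.6, "ty": -0.57, "tz": 0, "ax": 0, "ay": 0, "az": 0, "claw": 4},
    {"tx": 2.6, "ty": -0.57, "tz": 0, "ax": 0, "ay": 0, "az": 0, "claw": 4},
    {"tx": 2.6, "ty": -0.57, "tz": 0, "ax": 0, "ay": 0, "az": 0, "claw": 4},
    {"tx": 2.6, "ty": -0.57, "tz": 0, "ax": 0, "ay": 0, "az": 0, "claw": 4},
    {"tx": 2.6, "ty": -0.57, "tz": 0, "ax": 0, "ay": 0, "az": 0, "claw": 4},
    {"tx": 1.5, "ty": -0.33, "tz": 0, "ax": 0, "ay": 0, "az": 0, "claw": 4}
  ]
}}

```text
time_s: 7.53
tcp_pos: [0.5675, -0.1896, 0.2908]
ee_rot: [[-0.218, -0.976, -0.005], [-0.976, 0.218, 0.001], [0.0, 0.005, -1.0]]
wrist_force: [0.6, 0.1, -1.1]
gripper_width: 0.654
gripper_force: 30.0
```

{"api": "drive_tool", "payload": {
  "rows": [
    {"tx": 0, "ty": 0, "tz": 0, "ax": 0, "ay": 0, "az": 0, "claw": 4},
    {"tx": 0, "ty": 0, "tz": 0, "ax": 0, "ay": 0, "az": 0, "claw": 4},
    {"tx": 0, "ty": 0, "tz": 0, "ax": 0, "ay": 0, "az": 0, "claw": 4}
  ]
}}

```text
time_s: 7.78
tcp_pos: [0.5686, -0.1869, 0.292]
ee_rot: [[-0.216, -0.976, -0.003], [-0.976, 0.216, 0.001], [-0.0, 0.003, -1.0]]
wrist_force: [-0.5, 0.8, -1.1]
gripper_width: 0.651
gripper_force: 30.0
```

```bash
cat >> h.py <<'E'
LENS=np.array([.6666,-.2147,.110]);LZ=np.array([-.6248,-.1511,.766]);VIEW=LENS+.12*LZ
def goal():
    s=sense();Rc=s["ee_rot"];z=Rc[:,2];zt=-LZ/np.linalg.norm(LZ)
    ax=np.cross(z,zt);an=np.arctan2(np.linalg.norm(ax),z@zt)
    R=Ro.from_rotvec(ax/np.linalg.norm(ax)*an).as_matrix()@Rc
    to(VIEW+.0386*LZ,R)
E
python3 -c "
from h import *
goal()"
```

```text
t 7.7833 tcp [ 0.5686 -0.1869  0.292 ] j [ -2.7  17.3   3.5  -0.  -76.3  -9.7] w 0.6507271265593843 gf 29.99863322928377 F [-0.4994  0.8209 -1.1313]
shift cm [ 5.0765 -1.0254  6.0466] rot [ 0.6303 -0.3066 -0.    ]
```

{"api": "drive_tool", "payload": {
  "rows": [
    {"tx": 2.5, "ty": -0.5, "tz": 0, "ax": 0, "ay": 0, "az": 0, "claw": 4},
    {"tx": 2.5, "ty": -0.5, "tz": 0, "ax": 0, "ay": 0, "az": 0, "claw": 4},
    {"tx": 0, "ty": 0, "tz": 0, "ax": 0.063, "ay": -0.031, "az": 0, "claw": 4},
    {"tx": 0, "ty": 0, "tz": 0, "ax": 0.063, "ay": -0.031, "az": 0, "claw": 4},
    {"tx": 0, "ty": 0, "tz": 0, "ax": 0.063, "ay": -0.031, "az": 0, "claw": 4},
    {"tx": 0, "ty": 0, "tz": 0, "ax": 0.063, "ay": -0.031, "az": 0, "claw": 4},
    {"tx": 0, "ty": 0, "tz": 0, "ax": 0.063, "ay": -0.031, "az": 0, "claw": 4},
    {"tx": 0, "ty": 0, "tz": 0, "ax": 0.063, "ay": -0.031, "az": 0, "claw": 4}
  ]
}}

```text
time_s: 8.45
tcp_pos: [0.5681, -0.2368, 0.2933]
ee_rot: [[-0.176, -0.9, 0.399], [-0.968, 0.233, 0.099], [-0.182, -0.369, -0.912]]
wrist_force: [0.0, 0.2, -2.7]
gripper_width: 0.648
gripper_force: 30.0
```

{"api": "drive_tool", "payload": {
  "rows": [
    {"tx": 0, "ty": 0, "tz": 0, "ax": 0.063, "ay": -0.031, "az": 0, "claw": 4},
    {"tx": 0, "ty": 0, "tz": 0, "ax": 0.063, "ay": -0.031, "az": 0, "claw": 4},
    {"tx": 0, "ty": 0, "tz": 0, "ax": 0.063, "ay": -0.031, "az": 0, "claw": 4},
    {"tx": 0, "ty": 0, "tz": 0, "ax": 0.063, "ay": -0.031, "az": 0, "claw": 4},
    {"tx": 0, "ty": 0, "tz": 0, "ax": 0, "ay": 0, "az": 0, "claw": 4},
    {"tx": 0, "ty": 0, "tz": 0, "ax": 0, "ay": 0, "az": 0, "claw": 4},
    {"tx": 0, "ty": 0, "tz": 0, "ax": 0, "ay": 0, "az": 0, "claw": 4}
  ]
}}

```text
time_s: 9.03
tcp_pos: [0.5688, -0.2378, 0.2937]
ee_rot: [[-0.113, -0.772, 0.626], [-0.952, 0.264, 0.154], [-0.284, -0.579, -0.765]]
wrist_force: [0.2, -0.1, -1.6]
gripper_width: 0.652
gripper_force: 30.0
```

```bash
python3 -c "
from h import *
goal()"
```

```text
t 9.0333 tcp [ 0.5688 -0.2378  0.2937] j [-20.3   7.   -8.6 -31.3 -44.   24.9] w 0.6520201767323274 gf 29.998783991100026 F [ 0.2325 -0.1411 -1.5611]
shift cm [1.8611 3.6736 4.6648] rot [-0.001  0.003 -0.   ]
```

Now the final approach in four small rows, then settle and check with the side and scene cameras.

{"api": "drive_tool", "payload": {
  "rows": [
    {"tx": 0.46, "ty": 0.92, "tz": 1.17, "ax": 0, "ay": 0, "az": 0, "claw": 4},
    {"tx": 0.46, "ty": 0.92, "tz": 1.17, "ax": 0, "ay": 0, "az": 0, "claw": 4},
    {"tx": 0.46, "ty": 0.92, "tz": 1.17, "ax": 0, "ay": 0, "az": 0, "claw": 4},
    {"tx": 0.46, "ty": 0.92, "tz": 1.15, "ax": 0, "ay": 0, "az": 0, "claw": 4},
    {"tx": 0, "ty": 0, "tz": 0, "ax": 0, "ay": 0, "az": 0, "claw": 4},
    {"tx": 0, "ty": 0, "tz": 0, "ax": 0, "ay": 0, "az": 0, "claw": 4},
    {"tx": 0, "ty": 0, "tz": 0, "ax": 0, "ay": 0, "az": 0, "claw": 4},
    {"tx": 0, "ty": 0, "tz": 0, "ax": 0, "ay": 0, "az": 0, "claw": 4}
  ]
}}

```text
time_s: 9.7
tcp_pos: [0.5683, -0.2388, 0.233]
ee_rot: [[-0.112, -0.77, 0.629], [-0.952, 0.264, 0.153], [-0.284, -0.581, -0.762]]
wrist_force: [0.4, 0.2, -2.1]
gripper_width: 0.656
gripper_force: 30.0
```

```bash
python3 - <<'E'
from h import *
goal()
for n in("scene","side"):
    p,d=capture(n); np.savez(n+".npz",p=p,d=d)
    c=camera_params(n);K=c["intrinsics"]
    for X,col in((LENS,(0,0,255)),(VIEW,(0,255,0)),(VIEW+.095*LZ,(255,0,0))):
        q=K@(c["R"]@X+c["t"]);q=q[:2]/q[2];print(n,q.round())
    q=K@(c["R"]@VIEW+c["t"]);q=(q[:2]/q[2]).astype(int)
    x0,y0=max(q[0]-80,0),max(q[1]-75,0)
    crop=cv2.resize(p[y0:y0+150,x0:x0+160,::-1],None,fx=2.5,fy=4*2.5/4)
    crop=crop.copy()
    for X,col in((LENS,(0,0,255)),(VIEW,(0,255,0)),(VIEW+.095*LZ,(255,0,0))):
        t=K@(c["R"]@X+c["t"]);t=t[:2]/t[2];cv2.circle(crop,tuple(int(a) for a in (t-[x0,y0])*2.5),4,col,1)
    globals()[n]=crop
    # cup wall points in lens frame: radial fit
    W,pp,m=cloud(n);w=W[m]
    v=w-VIEW;ax=v@(LZ/np.linalg.norm(LZ));r=np.linalg.norm(v-np.outer(ax,LZ),axis=1)
    b=pp[m];k=(r<.04)&(ax>-.03)&(ax<.11)&(b.min(1)>110)
    print(n,k.sum(),"along",np.percentile(ax[k],[2,50,98]),"r",np.percentile(r[k],[5,50,95]))
cv2.imwrite("pics/fin.png",np.hstack([scene,side]))
E
```

```text
t 9.7 tcp [ 0.5683 -0.2388  0.233 ] j [-21.5  10.3 -12.2 -36.6 -38.7  32.3] w 0.6555660352602419 gf 29.99866302224291 F [ 0.4242  0.2225 -2.0722]
shift cm [0.0399 0.1512 0.0664] rot [-0.0045  0.0034 -0.    ]
scene [261. 291.]
scene [243. 248.]
scene [227. 214.]
scene 306 along [0.0032 0.0223 0.082 ] r [0.0268 0.0298 0.0332]
side [351. 217.]
side [373. 200.]
side [392. 185.]
side 13 along [0.0015 0.086  0.0964] r [0.0178 0.0252 0.0288]
```

View pics/fin.png

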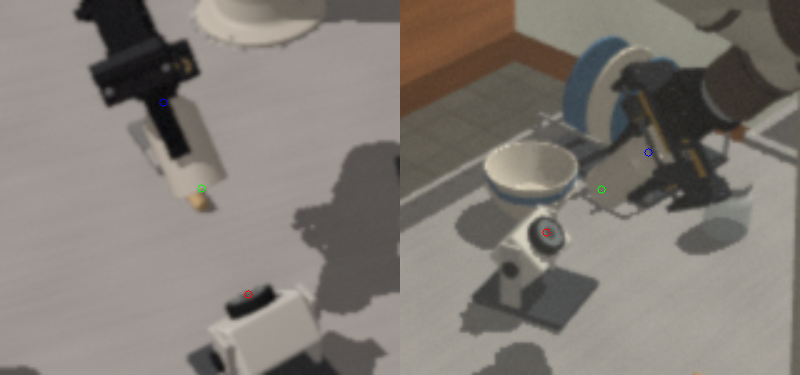

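The picture shows the cup's mouth at the view mark, (201,188) left and (601,189) right, with the lens at its own mark. The cup's axis runs along the line of sight: its wall lies 0–96 mm out from the view point at a radius of about 29 mm. I'll hand in.

```bash
python3 -c "
from station import *
print(sense()['joint_velocities'].round(2)); print(finish_job())"
```

```text
[-0.18  0.03 -0.4  -0.34 -0.03  0.04]
the job is handed in; nothing more can be done
None
```

I handed in the job with the tall cup held steady at 30 N, its mouth facing the lens and, by my measurements, within a few millimetres of the point 12 cm out and well within the 15° tilt limit; the hand-in returned no verdict.

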